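Load the finial jig and close its keeper

ROBOT

A 6-joint arm with a two-finger parallel gripper is mounted at the origin on the work surface. World frame = base frame: x ahead of the robot, y to its left, z up, the work surface at z = 0. Lengths are in m, angles in rad, forces in N, time in s.
With the tool pointing down it reaches from about 0.3 to 0.775 m from the base axis. Payload 14.6 kg.
Tool frame: the origin (TCP) lies between the finger pads; the fingertips stand ctrl.tip_reach ahead of it and the grasp point (between the pads) lies 2 mm behind it (ctrl.tip_reach is the distance from the TCP to the fingertips, in m); z points along the fingers, y is the direction in which the jaws open and shut (so a half turn about z gives the same grasp; the last joint's range is limited). The gripper opens to 94 mm and grips with 3 to 60 N. Pads are 16 mm wide; open, the fingers measure 119 mm over their backs; the gripper's body (75 mm by 177 mm) begins 78 mm behind the grasp point.
Start: joints at [1.2, 0.3, 1.521, -0, 1.321, -0.067], TCP at [0.165, 0.525, 0.222] pointing down, gripper open.
Joint ranges: [-3.03, 3.03], [-0.79, 2.21], [0.23, 2.52], [-1.04, 4.18], [0, 3.07], [-2.55, 2.55]. Speed limits (rad/s): [2.22, 2.22, 2.57, 3.14, 3.14, 3.14].

INTERFACE

Orientations are given as [roll, pitch, yaw] about the fixed x, y, z axes, in that order (R = Rz(yaw) Ry(pitch) Rx(roll)).
In Python, from station import ctrl gives the robot as it stands. The module is installed in compiled form; this text tells all that it offers.
- The arm moves only by the tool move_arm, never from a script. Its argument "commands" is a list of rows, each a list of 4 numbers: the shift along the tool's x, y, z in m, then the turn about the tool's z in degrees. In form: [[dx, dy, dz, roll], ...]. A call has 1 to 10 rows; each row is the pose to reach, as a shift and turn from the pose measured when the call began, along the tool's axes at that moment; what a row does not reach only later rows make up. A row lasts 1/8 s, in which the tool goes at most 62.5 mm and 10.7 degrees, less where a joint would pass 70% of its speed; a pose out of reach is approached as far as the arm can. A call with a gripper value outside its range is refused whole. "jaw" is the opening, from -1 (shut) to 1 (fully open), set as the call begins (left out, the last holds). The fingers move at their own pace and stop on an object; "grip_force" is the grip in N (left out, the last holds). Time passes only in rows, so rows that repeat a pose let the fingers close. It gives the time, the measured TCP pose, the force and the opening at its end, in the units of the state.
- ctrl.get_obs(): the state, without advancing time (a new reading comes with each control period).
- ctrl.camera(name): name is "side" or "top" or "wrist"; returns a dict with "pixels" (420x560x3 uint8, red, green, blue), "fx", "fy", "cx", "cy" (pixels), "D" ([k1, k2, p1, p2, k3] as OpenCV has them; the pictures are not rectified), "position" and "orientation" of the camera in the world; the wrist camera has in their place "tool_from_camera" (4x4, takes a point from camera to tool coordinates, whose origin is the TCP and whose axes are the flange's). Camera axes: x right, y down, z forward; pixel columns grow to the right and rows downward; lengths in m; the calibration is good to about 2 mm. A picture is of the moment at which its call begins: read the wrist's pose just before it. There is no depth.
- ctrl.hand_in(): hands the job in, once; it reports no verdict.
The state is a dict: "time_s": time; "qpos": joint angles; "joint_vel": joint speeds; "tau": joint torques, N m; "ee_pos": TCP position; "eef_rot": TCP orientation; "force": force on the tool from outside, world axes, zero at the start; "moment": the same for the moment, N m; "grip_width": finger opening in m.
Only numpy, scipy, OpenCV 4.12 (cv2) and the standard library are available. Lean on these libraries where they do the work, as an engineer would, in place of code of your own. Each camera call takes 0.05 s, during which the arm holds its last target. There are 200 camera calls.

TASK

Load the two turned wooden finials into the holding jig: pull the jig's black knob straight out until it clicks at its outer stop, lower one finial upright into each of the two pockets without letting it fall, then push the knob fully home so that the fork closes round both necks. Leave everything else on the bench where it is.

Things in the scene. Friction and masses are not known exactly. Their poses are not given: they have to be found in the camera images.
- jig: holding jig fixed to the bench: wooden block 125 mm (x) by 190 mm (y), 50 mm high, a guide rail along each short side (to 72 mm high; a brass detent pin on the +y rail reaches up to 89 mm). The black knob sticks out at its front, towards its -x. Origin on the bench, below the middle between the two pockets; the block reaches from x = -80 to +45 mm
- fork (a point): middle of the aluminium fork plate (underside 58, top 66 mm above the bench) that the knob slides over the pockets; home, it lies 31 mm to the -x side of the pockets' line. Home, its three tines stand beside the necks and bar the pockets to a finial's foot; out, both pockets are clear. A finial not fully seated blocks it
- keeper (a joint): slide of the fork plate and its knob, in m: 0 = fully home (closed), 0.05 = fully out (open), moving towards the jig's -x. It clicks into a detent at either end; breaking it loose takes about 8 N, and let go close to an end it is drawn to that end
- knob (a point): centre of the black pull knob on the fork plate: round, 32 mm across, 29 mm long along the slide, its axis level along the jig's x and 62 mm above the bench, on a 12 mm rod; when home its centre is 39 mm in front of the block's front face. Can be pinched from above across the jig's y
- pocket_1 (a point): centre of the floor of the round pocket at the jig's +y side: 51 mm across, 35 mm deep, floor 15 mm above the bench, 42 mm from the jig's middle; axes as the jig's
- pocket_2 (a point): the same for the pocket at the jig's -y side
- finial_1: turned light-wood finial standing upright on the board, 104 mm high, with a round cross-section: foot 44 mm across and 36 mm high, neck 22 mm across (from 40 to 60 mm up), head 34 mm across (from 64 to 96 mm up, rounded above); about 75 g; origin at the centre of its underside, z up along its axis
- finial_2: a second, identical turned light-wood finial standing upright on the board, 104 mm high, with a round cross-section: foot 44 mm across and 36 mm high, neck 22 mm across (from 40 to 60 mm up), head 34 mm across (from 64 to 96 mm up, rounded above); about 75 g; origin at the centre of its underside, z up along its axis
- board: grey laminate board fixed on the bench, 220 mm (x) by 250 mm (y), 6 mm thick, on which the finials stand; origin at the centre of its underside
- sanding_block: bystander: cork sanding block, 70 x 45 x 28 mm, lying on the board; origin at the centre of its underside
- cup: bystander: small dark turned cup, 56 mm across, 45 mm high, on the board; origin under its centre
- gouge_1: bystander: turning gouge lying on the bench, 340 mm long, dark wooden handle 30 mm thick; origin under its middle, x towards the blade
- gouge_2: bystander: turning gouge lying on the bench, 300 mm long, dark wooden handle 30 mm thick; origin under its middle, x towards the blade
- finish: bystander: metal can of finish, 60 mm across, 130 mm high; origin under its centre
Not all that is in view belongs to the job. Leave any pink, red or turquoise look-alike of the finial_1 alone.

How it is judged:
By the outcome, as a careful person would: the job done as asked, in the order asked, and still so for the second after the job is handed in, with the robot touching nothing.
It also fails if it takes over 72 s, if anything falls off the work surface, if the arm or the gripper's body presses on something with over 40 N, if the wrist force passes 120 N, or if a joint passes its speed limit or range.

## Working session

There is one attempt and no reset: what is moved stays moved. The work goes in short steps, Python scripts to look and compute and a tool call to move; the robot and the scene stay as the last step left them, time stands still between calls to the robot, and variables do not carry over. Pictures are saved under pics/ and viewed, on a budget of 10 in all, crops included, one or two more only if the job needs it, and the job is handed in when it is done.

Besides the shell and the picture viewer there is one more tool, called after "Call:" by a JSON object that holds its "api" and its "payload". move_arm: Moves the arm, as the interface text tells. Its arguments: {"type":"object","properties":{"commands":{"type":"array"},"jaw":{"type":"number"},"grip_force":{"type":"number"}},"required":["commands"]}

```bash
mkdir -p pics
cat > h.py <<'E'
import numpy as np, cv2
from scipy.spatial.transform import Rotation as R
from station import ctrl
def rot(o):
    o=np.array(o,float)
    if o.shape==(3,3): return o
    if o.size==4: return R.from_quat(o).as_matrix()
    return R.from_euler('xyz',o).as_matrix()
def shot(name):
    ob=ctrl.get_obs(); c=ctrl.camera(name)
    if name=='wrist':
        T=np.eye(4);T[:3,:3]=rot(ob['eef_rot']);T[:3,3]=ob['ee_pos'];T=T@np.array(c['tool_from_camera'])
        c['Rm'],c['p']=T[:3,:3],T[:3,3]
    else: c['Rm'],c['p']=rot(c['orientation']),np.array(c['position'])
    c['K']=np.array([[c['fx'],0,c['cx']],[0,c['fy'],c['cy']],[0,0,1.]]);c['D']=np.array(c['D'],float)
    return c
def save(c,f,crop=None,s=1):
    im=c['pixels'][:,:,::-1]
    if crop: im=im[crop[1]:crop[3],crop[0]:crop[2]]
    cv2.imwrite(f,cv2.resize(im,None,fx=s,fy=s,interpolation=cv2.INTER_CUBIC))
def ray(c,uv):
    u=cv2.undistortPoints(np.array(uv,float).reshape(-1,1,2),c['K'],c['D'])[:,0]
    return (c['Rm']@np.c_[u,np.ones(len(u))].T).T
def on(c,uv,z):
    d=ray(c,uv); return c['p']+d*((z-c['p'][2])/d[:,2])[:,None]
def proj(c,P):
    P=np.array(P,float).reshape(-1,3); Q=(P-c['p'])@c['Rm']
    return cv2.projectPoints(Q,np.zeros(3),np.zeros(3),c['K'],c['D'])[0][:,0]
E
python3 - <<'E'
from h import *
for n in ('top','side'):
    c=shot(n); save(c,f'pics/{n}0.png'); print(n,c['p'],c['orientation'],c['Rm'][:,2],c['fx'])
o=ctrl.get_obs();print(o,ctrl.tip_reach)
E
```

```text
top [0.24959143 0.00619046 1.69273072] [-2.97451378 -0.01432953 -1.57926261] [ 0.16617703 -0.01553695 -0.98597353] 523.7580225073983
side [ 0.11883507 -0.94637411  1.32660865] [-2.45108997  0.00366586 -0.39712544] [ 0.24373666  0.58845019 -0.77092076] 523.9853578646555
{'time_s': 0.1, 'qpos': array([ 1.20041073e+00,  3.00418676e-01,  1.52150477e+00, -4.28399028e-05,
        1.32066869e+00, -6.65417477e-02]), 'joint_vel': array([-0.00326677, -0.00185629, -0.00056603, -0.00051792, -0.00078021,
       -0.00064545]), 'tau': array([ 1.58949773e-03, -5.32643652e+01, -3.53283548e+01,  7.09891599e-02,
        2.34922307e-02, -8.14880946e-05]), 'ee_pos': array([0.16446234, 0.52461997, 0.22194735]), 'eef_rot': array([-3.14059263e+00, -2.50537627e-05,  2.83775942e+00]), 'force': array([-0.97061131,  0.10532528, -0.0326536 ]), 'moment': array([ 0.00837375, -0.02454036, -0.02493772]), 'grip_width': 0.09382876934406972} 0.017
```

View pics/top0.png

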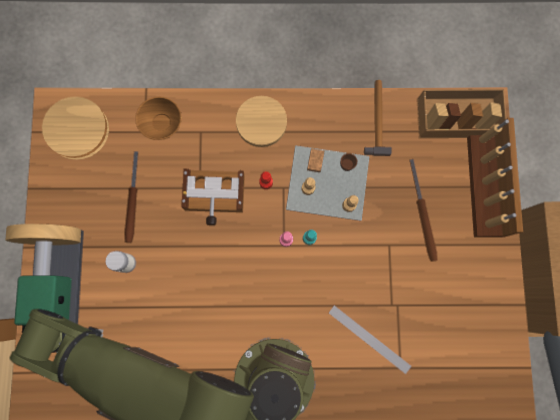

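View pics/side0.png

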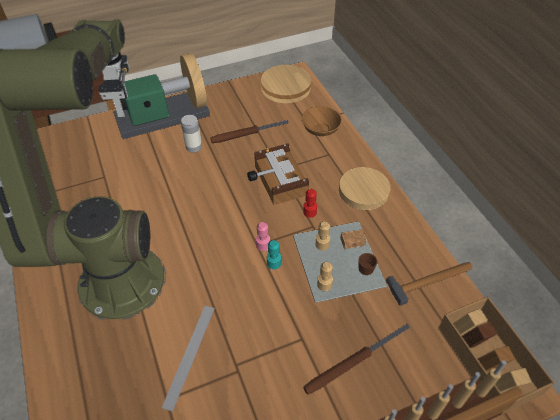

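Top view: jig with knob at about (211,220). The finial candidates are light wood at (309,185) and (351,203) on the grey board, red at (266,180), pink at (287,238) and turquoise at (310,237). Only the two light-wood ones on the board fit the description. I'll confirm in a crop and measure.

Run:
```python
from h import *
c=shot('top'); save(c,'pics/top1.png',(170,130,380,260),3.8)
s=shot('side')
def tri(a,b):
    d1=ray(c,a)[0];d2=ray(s,b)[0]
    A=np.c_[d1,-d2]; t=np.linalg.lstsq(A,s['p']-c['p'],rcond=None)[0]
    p,q=c['p']+t[0]*d1,s['p']+t[1]*d2
    return (p+q)/2,np.linalg.norm(p-q)
for n,a,b,z in (('F_a',(309,182),(324,229),.1),('F_b',(352,199),(326,267),.1),('knob',(211,220),(253,175),.062)):
    print(n,tri(a,b),on(c,a,z),on(s,b,z))
# colour mask for head wood on board
hsv=cv2.cvtColor(c['pixels'],cv2.COLOR_RGB2HSV)
for u,v in((309,182),(352,199),(211,220),(200,190)): print(hsv[v,u])
print('jig corners',on(c,[(183,171),(243,171),(183,208),(243,210)],.072))
```

```text
F_a (array([ 0.60683702, -0.11233995,  0.08585682]), np.float64(0.004153666784537869)) [[ 0.60575305 -0.11177149  0.1       ]] [[ 0.59914065 -0.12172319  0.1       ]]
F_b (array([ 0.54903548, -0.24382907,  0.09828319]), np.float64(0.004797554840548865)) [[ 0.55109718 -0.24413867  0.1       ]] [[ 0.54596961 -0.24460518  0.1       ]]
knob (array([0.49334862, 0.1948787 , 0.06755774]), np.float64(0.0008597479548599413)) [[0.49375351 0.19559654 0.062     ]] [[0.49543892 0.19988639 0.062     ]]
[ 17 116 211]
[ 16 116 213]
[ 5 48 58]
[168   7 188]
jig corners [[0.64961598 0.28477308 0.072     ]
 [0.64882375 0.09519392 0.072     ]
 [0.53077522 0.28222111 0.072     ]
 [0.52329705 0.09483175 0.072     ]]
```

View pics/top1.png

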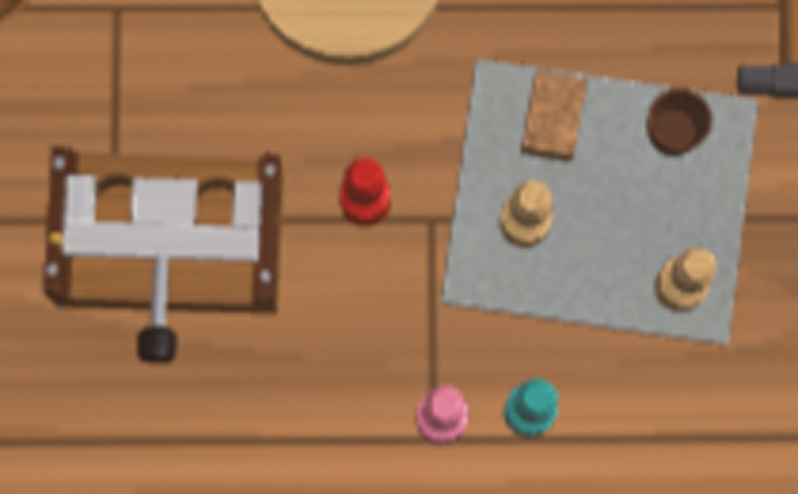

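The crop confirms two plain light-wood finials on the board, with heads at crop (532,198) and (698,265). Red, pink and turquoise are look-alikes. Next I'll move above the jig for a wrist view.

```bash
cat >> h.py <<'E'
def delta(P,yaw=None,ob=None):
    ob=ob or ctrl.get_obs(); M=rot(ob['eef_rot'])
    y=R.from_matrix(M).as_euler('xyz')[2]
    r=None if yaw is None else np.degrees((-(yaw-y)+np.pi/2)%np.pi-np.pi/2)
    return np.round(M.T@(np.array(P)-ob['ee_pos']),4), r
E
python3 - <<'E'
from h import *
print(delta([.47,.19,.30],0)); c=ctrl.camera('wrist'); print(np.round(c['tool_from_camera'],3),c['fx'])
E
```

```text
(array([-0.3916, -0.228 , -0.0777]), np.float64(-17.406948725698946))
[[-0.    -0.96  -0.28   0.083]
 [ 1.    -0.    -0.001 -0.001]
 [ 0.001 -0.28   0.96  -0.163]
 [ 0.     0.     0.     1.   ]] 292.34560724250395
```

Call:
{"api": "move_arm", "payload": {"commands": [[-0.05,-0.03,-0.05,-5],[-0.1,-0.06,-0.078,-10],[-0.155,-0.09,-0.078,-17.4],[-0.21,-0.122,-0.078,-17.4],[-0.265,-0.154,-0.078,-17.4],[-0.32,-0.186,-0.078,-17.4],[-0.37,-0.215,-0.078,-17.4],[-0.392,-0.228,-0.078,-17.4],[-0.392,-0.228,-0.078,-17.4],[-0.392,-0.228,-0.078,-17.4]], "jaw": 1}}

```text
time_s: 1.5
ee_pos: [0.47, 0.1903, 0.3002]
eef_rot: [-3.141, -0.0, 3.142]
force: [0.4, -0.1, -0.0]
grip_width: 0.0939
```

Run:
```python
from h import *
c=shot('wrist'); save(c,'pics/w1.png'); np.save('w1.npy',c,allow_pickle=True)
o=ctrl.get_obs();print(o['time_s'],o['ee_pos'],o['eef_rot'],o['joint_vel'])
```

```text
1.55 [0.46983881 0.19059756 0.30032547] [-3.14124176e+00 -2.80490968e-04 -3.14086987e+00] [ 0.01235874 -0.00323289  0.00089749 -0.0014666   0.00041832 -0.00158194]
```

View pics/w1.png

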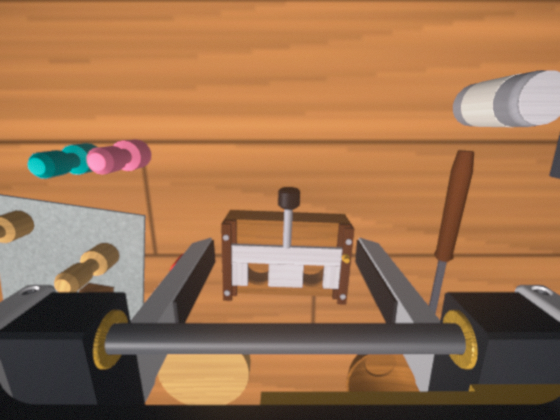

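Wrist view: knob at (289,198), rod to the fork bar at (232–341, ~250), rail screws at (226,237), (348,242), (226,293) and (343,297). I'll measure these with masks.

Run:
```python
from h import *
c=np.load('w1.npy',allow_pickle=True).item()
im=c['pixels'];hsv=cv2.cvtColor(im,cv2.COLOR_RGB2HSV)
roi=np.zeros(im.shape[:2],np.uint8);roi[180:310,215:360]=1
m=((hsv[...,1]<60)&(hsv[...,2]>110)&(roi>0)).astype(np.uint8)
n,l,st,ce=cv2.connectedComponentsWithStats(m)
for i in range(1,n):
    if st[i,4]>3: print(st[i],ce[i],on(c,[ce[i]],.0725)[0])
# fork bar+tines: outer boundary left/right and front edge
i=1+np.argmax(st[1:,4]); f=l==i
for v in (252,258,275,282):
    xs=np.where(f[v])[0]
    r=np.flatnonzero(np.diff(xs)>1); segs=np.split(xs,r+1)
    print(v,[(s[0]-.5,s[-1]+.5,np.round(on(c,[(s[0]-.5,v),(s[-1]+.5,v)],.066)[:,:2],4).tolist()) for s in segs])
for u in (240,260,310,330,338):
    ys=np.where(f[:,u])[0]; print(u,ys[0],ys[-1],np.round(on(c,[(u,ys[0]-.5),(u,ys[-1]+.5)],.066)[:,:2],4).tolist())
k=((hsv[...,2]<70)).astype(np.uint8); k[:182]=0;k[212:]=0;k[:,:272]=0;k[:,306:]=0
n,l,st,ce=cv2.connectedComponentsWithStats(k);i=1+np.argmax(st[1:,4]);print('knob',st[i],ce[i],on(c,[ce[i]],.066))
x,y,w,h=st[i,:4]; print(on(c,[(x-.5,ce[i][1]),(x+w-.5,ce[i][1])],.062))
# rod
for v in (215,225,235):
    xs=np.where(m[v,275:305])[0]+275; print('rod',v,xs.min(),xs.max(),on(c,[(xs.mean(),v)],.066))
```

```text
[ 231  209  112   80 3875] [285.60412903 260.87303226] [0.58166215 0.18994495 0.0725    ]
[223 235   6   6  29] [225.5862069  237.27586207] [0.54446666 0.10382356 0.0725    ]
[346 239   6   6  30] [348.33333333 241.5       ] [0.55098619 0.2802895  0.0725    ]
[224 290   6   6  27] [226.74074074 292.59259259] [0.63474093 0.10041562 0.0725    ]
[340 294   6   6  28] [342.5        296.21428571] [0.64098866 0.27683526 0.0725    ]
252 [(np.float64(230.5), np.float64(341.5), [[0.5705, 0.1083], [0.5705, 0.2727]])]
258 [(np.float64(230.5), np.float64(340.5), [[0.5802, 0.1078], [0.5802, 0.2717]])]
275 [(np.float64(230.5), np.float64(248.5), [[0.6085, 0.1064], [0.6085, 0.1337]]), (np.float64(267.5), np.float64(303.5), [[0.6085, 0.1625], [0.6085, 0.2171]]), (np.float64(322.5), np.float64(339.5), [[0.6085, 0.2459], [0.6085, 0.2717]])]
282 [(np.float64(231.5), np.float64(247.5), [[0.6204, 0.1073], [0.6204, 0.1317]]), (np.float64(267.5), np.float64(302.5), [[0.6204, 0.1623], [0.6204, 0.2158]]), (np.float64(322.5), np.float64(338.5), [[0.6204, 0.2464], [0.6204, 0.2708]])]
240 244 285 [[0.5569, 0.123], [0.6265, 0.12]]
260 245 262 [[0.5585, 0.1523], [0.5876, 0.1516]]
310 247 264 [[0.5616, 0.2259], [0.5909, 0.2266]]
330 248 288 [[0.5632, 0.2554], [0.6316, 0.2583]]
338 247 288 [[0.5616, 0.2671], [0.6316, 0.2706]]
knob [280 188  19  20 171] [292.02339181 195.87134503] [[0.4849562 0.1988959 0.066    ]]
[[0.48593885 0.18129996 0.062     ]
 [0.48594112 0.20814212 0.062     ]]
rod 215 284 291 [[0.51301199 0.19263075 0.066     ]]
rod 225 284 291 [[0.52811164 0.19266391 0.066     ]]
rod 235 283 290 [[0.54352066 0.19124313 0.066     ]]
```

Run:
```python
from h import *
print(delta([.491,.194,.063],-.0375))
```

```text
(array([-0.0212,  0.0035,  0.2373]), np.float64(2.190003925824383))
```

Call:
{"api": "move_arm", "payload": {"commands": [[-0.021,0.0035,0.05,2.2],[-0.021,0.0035,0.1,2.2],[-0.021,0.0035,0.15,2.2],[-0.021,0.0035,0.2,2.2],[-0.021,0.0035,0.237,2.2],[-0.021,0.0035,0.237,2.2],[-0.021,0.0035,0.237,2.2]], "jaw": 0.2}}

```text
time_s: 2.42
ee_pos: [0.4913, 0.1948, 0.065]
eef_rot: [3.141, 0.002, 3.105]
force: [0.4, 0.6, 0.3]
grip_width: 0.0565
```

Call:
{"api": "move_arm", "payload": {"commands": [[0,0,0,0],[0,0,0,0],[0,0,0,0],[0,0,0,0],[0,0,0,0],[0,0,0,0]], "jaw": -1, "grip_force": 30}}

```text
time_s: 3.18
ee_pos: [0.4916, 0.1952, 0.0656]
eef_rot: [3.14, 0.003, 3.105]
force: [-1.6, 4.5, 6.0]
grip_width: 0.0312
```

Call:
{"api": "move_arm", "payload": {"commands": [[0.01,0,0,0],[0.02,0,0,0],[0.03,0,0,0],[0.04,0,0,0],[0.05,0,0,0],[0.051,0,0,0],[0.051,0,0,0]]}}

```text
time_s: 4.05
ee_pos: [0.4414, 0.1972, 0.0658]
eef_rot: [3.14, 0.006, 3.105]
force: [10.1, 2.3, -2.8]
grip_width: 0.0309
```

Call:
{"api": "move_arm", "payload": {"commands": [[0,0,0,0],[0,0,0,0],[0,0,0,0],[0,0,-0.05,0],[0,0,-0.1,0],[0,0,-0.16,0],[-0.02,0,-0.22,0],[-0.03,0,-0.235,0],[-0.03,0,-0.235,0]], "jaw": 0.6}}

```text
time_s: 5.18
ee_pos: [0.4703, 0.1956, 0.3014]
eef_rot: [3.139, 0.007, 3.105]
force: [-0.7, -0.2, -0.2]
grip_width: 0.0752
```

Run:
```python
from h import *
c=shot('wrist'); save(c,'pics/w2.png',(0,150,380,330),2.1); np.save('w2.npy',c,allow_pickle=True)
im=c['pixels'];hsv=cv2.cvtColor(im,cv2.COLOR_RGB2HSV)
print(ctrl.get_obs()['ee_pos'],ctrl.get_obs()['eef_rot'],ctrl.get_obs()['grip_width'])
roi=np.zeros(im.shape[:2],np.uint8);roi[150:310,215:360]=1
m=((hsv[...,1]<60)&(hsv[...,2]>110)&(roi>0)).astype(np.uint8)
n,l,st,ce=cv2.connectedComponentsWithStats(m)
for i in range(1,n):
    if st[i,4]>10: print(st[i],ce[i],on(c,[ce[i]],.0725)[0])
f=l==1+np.argmax(st[1:,4])
for u in (240,260,310,330):
    ys=np.where(f[:,u])[0]
    if len(ys): print(u,ys[0],ys[-1],np.round(on(c,[(u,ys[0]-.5),(u,ys[-1]+.5)],.066)[:,:2],4).tolist())
P=[(.6119,.2317),(.6087,.1477)]
for p in P: print('pred pocket rim px',proj(c,[(*p,.05),(p[0]-.0255,p[1],.05),(p[0]+.0255,p[1],.05)]).round(1).tolist())
```

```text
[0.46969401 0.19558854 0.30013528] [3.14022445 0.00469371 3.1047469 ] 0.07525873183331014
[ 222  172  128   84 4309] [284.69505686 227.08934788] [0.53147127 0.19223644 0.0725    ]
[215 235  12  22  89] [220.26966292 242.58426966] [0.551819   0.09809505 0.0725    ]
[344 235  16  35 207] [352.56521739 248.42028986] [0.56831256 0.28992362 0.0725    ]
[225 290   6   6  27] [227.11111111 292.51851852] [0.63460154 0.10023014 0.0725    ]
[340 290   6   6  27] [342.44444444 292.2962963 ] [0.64096148 0.27657959 0.0725    ]
240 212 254 [[0.5078, 0.1294], [0.5748, 0.1239]]
260 212 230 [[0.5089, 0.1579], [0.5378, 0.1561]]
310 212 230 [[0.5116, 0.2291], [0.5405, 0.2287]]
330 212 254 [[0.5127, 0.2576], [0.5799, 0.2581]]
pred pocket rim px [[311.6, 269.1], [311.4, 254.4], [311.8, 283.4]]
pred pocket rim px [[258.3, 269.1], [257.2, 254.4], [259.3, 283.4]]
```

View pics/w2.png

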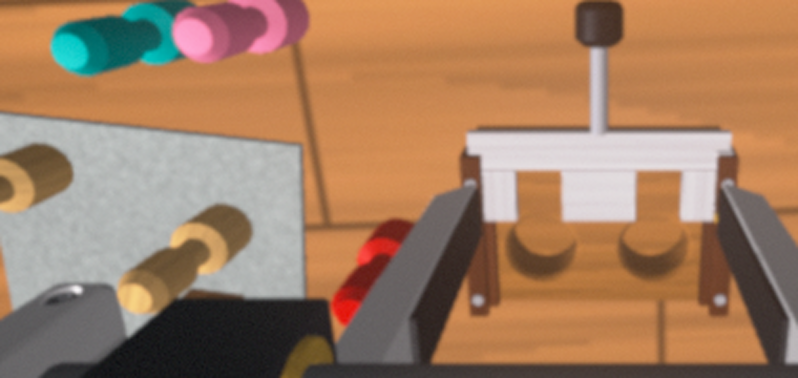

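Fork moved about 50 mm and both pockets are clear, with centres at full-image (258,267) and (311,267), matching prediction to about 1 mm. Now I'll look at the finials from above.

Call:
{"api": "move_arm", "payload": {"commands": [[-0.02,-0.05,0,0],[-0.035,-0.11,0,0],[-0.05,-0.17,0,0],[-0.065,-0.23,0,0],[-0.08,-0.29,0,0],[-0.09,-0.35,0,0],[-0.096,-0.376,0,0],[-0.096,-0.376,0,0],[-0.096,-0.376,0,0]]}}

```text
time_s: 6.35
ee_pos: [0.5514, -0.1827, 0.2992]
eef_rot: [3.14, 0.003, 3.105]
force: [0.5, -0.7, -0.9]
grip_width: 0.0753
```

Run:
```python
from h import *
c=shot('wrist'); save(c,'pics/w3.png'); np.save('w3.npy',c,allow_pickle=True)
o=ctrl.get_obs();print(o['ee_pos'],o['eef_rot'])
hsv=cv2.cvtColor(c['pixels'],cv2.COLOR_RGB2HSV)
for p in [(.607,-.112),(.549,-.244)]: print(proj(c,[(*p,.006),(*p,.11)]).round().tolist())
```

```text
[ 0.55156408 -0.18245792  0.29960784] [3.13973256 0.00394997 3.10584129]
[[330.0, 209.0], [342.0, 232.0]]
[[246.0, 177.0], [236.0, 192.0]]
```

View pics/w3.png

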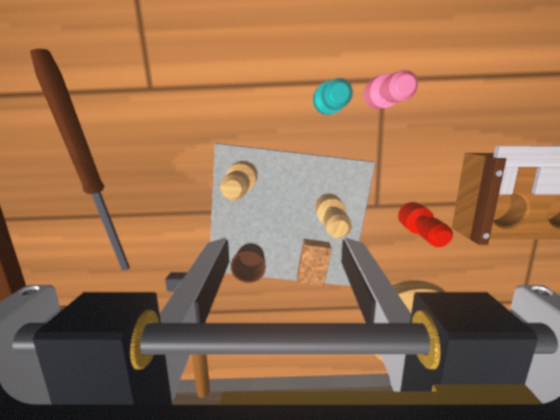

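Wrist view: finials at (238,182) and (333,216), sanding block at (314,262), cup at (248,263).

Run:
```python
from h import *
c=np.load('w3.npy',allow_pickle=True).item()
hsv=cv2.cvtColor(c['pixels'],cv2.COLOR_RGB2HSV)
m=((hsv[...,1]>70)&(hsv[...,0]>8)&(hsv[...,0]<28)&(hsv[...,2]>60)).astype(np.uint8)
out=m.copy(); m[:155]=0;m[242:]=0;m[:,:220]=0;m[:,358:]=0
n,l,st,ce=cv2.connectedComponentsWithStats(m)
nad=c['p'][:2];print('nadir',nad)
for i in range(1,n):
    if st[i,4]<200: continue
    ys,xs=np.where(l==i); uv=np.c_[xs,ys]
    g=on(c,uv,.006)[:,:2]; h=on(c,uv,.09)[:,:2]
    a=g.mean(0)-nad; a/=np.linalg.norm(a); b=np.array([-a[1],a[0]])
    # near end of foot
    t=(g-nad)@a; s=(g-nad)@b; near=t.min()
    # lateral: angular bearings of silhouette extremes
    ang=np.arctan2(s,t); bear=(ang.max()+ang.min())/2
    H=(h-nad)@a; far=H.max()
    d=np.array([np.cos(bear),np.sin(bear)]); D=d[0]*a+d[1]*b
    print(st[i],ce[i],'foot est',nad+D*(near+.022),'head est',nad+D*(on(c,uv,.100)[:,:2]-nad).dot(a).max()-D*.0155)
```

```text
nadir [ 0.46800465 -0.18110147]
[ 220  161   37   39 1010] [238.25742574 180.2970297 ] foot est [ 0.54557695 -0.24989257] head est [ 0.54523835 -0.24959229]
[ 315  194   36   44 1081] [332.74375578 215.51526364] foot est [ 0.60302911 -0.11463472] head est [ 0.60272774 -0.11478308]
```

Run:
```python
from h import *
print(delta([.603,-.1147,.083],-.0375))
```

```text
(array([-0.0481,  0.0691,  0.2169]), np.float64(0.10018949137722882))
```

Call:
{"api": "move_arm", "payload": {"commands": [[-0.024,0.035,0,0],[-0.048,0.069,0.02,0],[-0.048,0.069,0.07,0],[-0.048,0.069,0.12,0],[-0.048,0.069,0.16,0],[-0.048,0.069,0.2,0],[-0.048,0.069,0.217,0],[-0.048,0.069,0.217,0],[-0.048,0.069,0.217,0]]}}

```text
time_s: 7.52
ee_pos: [0.6036, -0.1148, 0.0847]
eef_rot: [3.14, 0.006, 3.106]
force: [0.1, 0.5, -0.8]
grip_width: 0.075
```

Run:
```python
from h import *
c=shot('wrist'); save(c,'pics/w4.png'); np.save('w4.npy',c,allow_pickle=True)
o=ctrl.get_obs();print(o['ee_pos'],o['eef_rot'],proj(c,[(.603,-.1147,.006),(.603,-.1147,.1)]))
```

```text
[ 0.60364304 -0.11486963  0.08471945] [3.1403137  0.00649607 3.10607619] [[286.28360525 220.47602234]
 [287.18312703 274.82950913]]
```

View pics/w4.png

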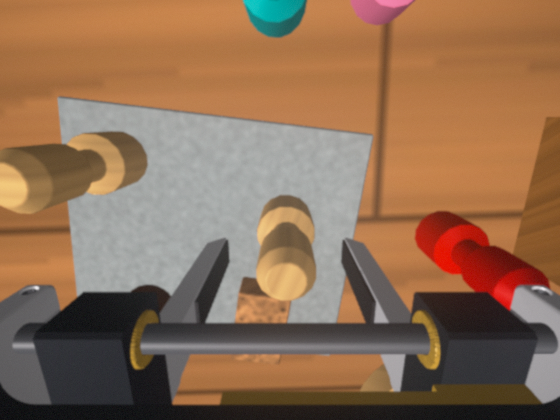

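The finial is centred between the fingers, with its axis at column 285 and the fingertips at 228 and 342. Now I'll grip and lift it.

Call:
{"api": "move_arm", "payload": {"commands": [[0,0,0,0],[0,0,0,0],[0,0,0,0],[0,0,0,0],[0,0,0,0],[0,0,0,0],[0,0,0,0]], "jaw": -1, "grip_force": 20}}

```text
time_s: 8.45
ee_pos: [0.6036, -0.1149, 0.0847]
eef_rot: [3.14, 0.006, 3.106]
force: [0.3, -0.2, -0.8]
grip_width: 0.0331
```

Run:
```python
from h import *
print(delta([.6087,.1477,.24],-.0375),delta([.6087,.1477,.095],-.0375)); c=np.load('w4.npy',allow_pickle=True).item()
print(proj(c,[(.581,-.1147,.006)])) # foot near edge
```

```text
(array([ 0.0033,  0.2628, -0.155 ]), np.float64(0.11016351402124984)) (array([ 0.0042,  0.2626, -0.01  ]), np.float64(0.11016351402124984))
[[285.39785289 196.03316171]]
```

Call:
{"api": "move_arm", "payload": {"commands": [[0,0,-0.03,0],[0,0,-0.07,0],[0,0,-0.11,0],[0,0.015,-0.14,0],[0.001,0.05,-0.14,0],[0.002,0.09,-0.14,0],[0.003,0.13,-0.14,0],[0.0035,0.17,-0.14,0],[0.004,0.21,-0.14,0],[0.004,0.24,-0.14,0]]}}

```text
time_s: 9.7
ee_pos: [0.607, 0.1266, 0.2248]
eef_rot: [3.14, 0.006, 3.107]
force: [-0.1, -0.2, 1.0]
grip_width: 0.0334
```

Call:
{"api": "move_arm", "payload": {"commands": [[0,0.018,0,0],[0,0.022,0,0],[0,0.022,0,0],[0,0.022,0,0]]}}

```text
time_s: 10.2
ee_pos: [0.6079, 0.1476, 0.2249]
eef_rot: [3.14, 0.006, 3.106]
force: [-0.2, 0.4, -1.5]
grip_width: 0.0332
```

Run:
```python
from h import *
c=shot('wrist'); save(c,'pics/w5.png',(180,100,400,330),2.6); np.save('w5.npy',c,allow_pickle=True)
o=ctrl.get_obs();print(o['ee_pos'],o['eef_rot'],o['grip_width'])
b=o['ee_pos']-np.array([0,0,.0787]); print(proj(c,[b-[.022,0,0],b,(.6087,.1477,.05),(.6087-.0255,.1477,.05)]).round(1).tolist())
print(delta([.6087,.1477,.095],-.0375))
```

```text
[0.60789896 0.14769188 0.22494071] [3.14029867 0.00621601 3.1057103 ] 0.033393615458400555
[[285.4, 196.8], [286.3, 221.2], [285.9, 195.2], [285.1, 174.0]]
(array([ 0.000e+00, -1.000e-04,  1.299e-01]), np.float64(0.09268448985465255))
```

View pics/w5.png

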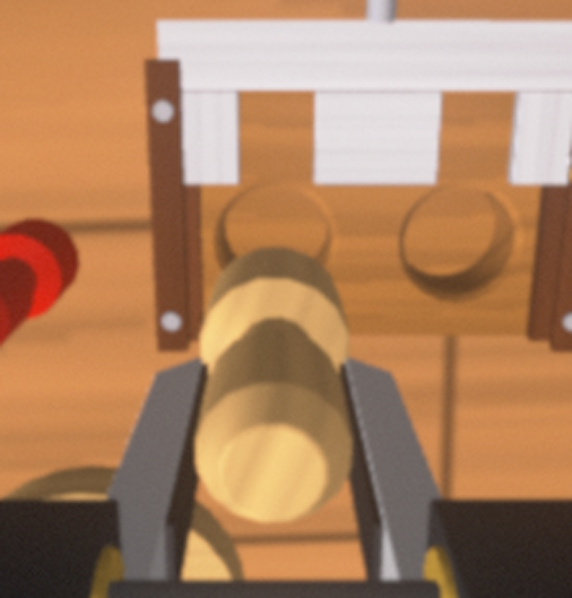

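Run:
```python
from h import *
c=np.load('w5.npy',allow_pickle=True).item()
P=np.array([.6119,.2317,.05])
print(proj(c,[P,P-[.0255,-.001,0],P+[.0255,-.001,0],P-[0,.0255,0],P+[0,.0255,0]]).round(1).tolist())
g=cv2.cvtColor(c['pixels'],cv2.COLOR_RGB2GRAY)
u=356
print(list(zip(range(166,226),g[166:226,u-1:u+2].mean(1).astype(int))))
print(list(zip(range(325,390),g[193:196,325:390].mean(0).astype(int))))
```

```text
[[356.5, 195.4], [358.1, 174.1], [355.0, 215.8], [335.1, 196.1], [378.0, 194.6]]
[(166, np.int64(135)), (167, np.int64(135)), (168, np.int64(136)), (169, np.int64(139)), (170, np.int64(140)), (171, np.int64(139)), (172, np.int64(139)), (173, np.int64(136)), (174, np.int64(134)), (175, np.int64(135)), (176, np.int64(133)), (177, np.int64(133)), (178, np.int64(133)), (179, np.int64(134)), (180, np.int64(134)), (181, np.int64(134)), (182, np.int64(134)), (183, np.int64(137)), (184, np.int64(141)), (185, np.int64(143)), (186, np.int64(142)), (187, np.int64(141)), (188, np.int64(141)), (189, np.int64(140)), (190, np.int64(140)), (191, np.int64(138)), (192, np.int64(138)), (193, np.int64(138)), (194, np.int64(139)), (195, np.int64(136)), (196, np.int64(132)), (197, np.int64(129)), (198, np.int64(127)), (199, np.int64(127)), (200, np.int64(126)), (201, np.int64(129)), (202, np.int64(134)), (203, np.int64(129)), (204, np.int64(110)), (205, np.int64(87)), (206, np.int64(73)), (207, np.int64(71)), (208, np.int64(68)), (209, np.int64(68)), (210, np.int64(69)), (211, np.int64(73)), (212, np.int6
[... 1018 characters left out ...]
 (358, np.int64(137)), (359, np.int64(136)), (360, np.int64(138)), (361, np.int64(138)), (362, np.int64(137)), (363, np.int64(137)), (364, np.int64(137)), (365, np.int64(138)), (366, np.int64(136)), (367, np.int64(129)), (368, np.int64(117)), (369, np.int64(108)), (370, np.int64(105)), (371, np.int64(103)), (372, np.int64(104)), (373, np.int64(107)), (374, np.int64(110)), (375, np.int64(114)), (376, np.int64(117)), (377, np.int64(130)), (378, np.int64(141)), (379, np.int64(145)), (380, np.int64(142)), (381, np.int64(138)), (382, np.int64(134)), (383, np.int64(134)), (384, np.int64(129)), (385, np.int64(113)), (386, np.int64(89)), (387, np.int64(76)), (388, np.int64(77)), (389, np.int64(81))]
```

Prediction and image agree within 1 mm. Lowering.

Call:
{"api": "move_arm", "payload": {"commands": [[0,0,0.03,0],[0,0,0.06,0],[0,0,0.085,0],[0,0,0.1,0],[0,0,0.112,0],[0,0,0.122,0],[0,0,0.129,0],[0,0,0.131,0],[0,0,0.131,0]]}}

```text
time_s: 11.38
ee_pos: [0.6089, 0.1479, 0.0942]
eef_rot: [3.14, 0.007, 3.106]
force: [-0.3, -0.7, -1.2]
grip_width: 0.0336
```

Call:
{"api": "move_arm", "payload": {"commands": [[0,0,0.0005,0],[0,0,0.0005,0],[0,0,0.0005,0],[0,0,0.0005,0],[0,0,-0.03,0],[0,0,-0.08,0],[0,0,-0.13,0],[0,0,-0.16,0],[0,0,-0.16,0]], "jaw": 0.5}}

```text
time_s: 12.5
ee_pos: [0.6084, 0.1478, 0.2566]
eef_rot: [3.139, 0.011, 3.106]
force: [0.5, 0.6, -0.4]
grip_width: 0.0702
```

Run:
```python
from h import *
c=shot('wrist'); save(c,'pics/w6.png',(180,100,400,330),2.0)
o=ctrl.get_obs();print(o['ee_pos'],o['eef_rot'],o['grip_width'])
p=np.array([.6085,.1475,.015]);print(proj(c,[p+[0,0,.1],p+[0,0,.036],p+[-.022,0,.036]]).round(1).tolist())
print(delta([.5454,-.2497,.2547],-.0375))
```

```text
[0.60787156 0.14768676 0.25432933] [3.14004877 0.00754982 3.10574375] 0.07035354545626465
[[285.5, 201.5], [285.3, 188.2], [284.7, 171.2]]
(array([ 0.0482, -0.3994, -0.0014]), np.float64(0.09460086276740527))
```

View pics/w6.png

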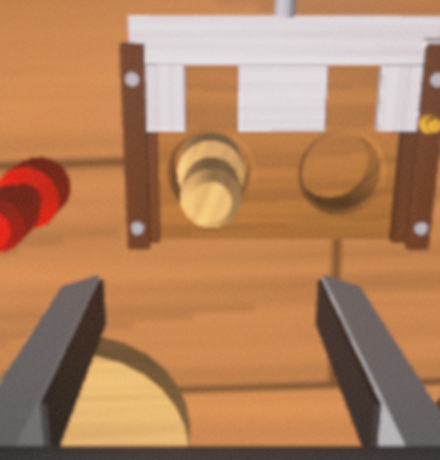

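Finial 1 is seated upright, with its head at (285.5,201.5) exactly as predicted. Now the second finial.

Call:
{"api": "move_arm", "payload": {"commands": [[0.005,-0.04,0,0],[0.011,-0.09,0,0],[0.017,-0.14,0,0],[0.024,-0.2,0,0],[0.031,-0.26,0,0],[0.038,-0.32,0,0],[0.045,-0.375,0,0],[0.048,-0.399,0,0],[0.048,-0.399,0,0],[0.048,-0.399,0,0]]}}

```text
time_s: 13.8
ee_pos: [0.5456, -0.2484, 0.2524]
eef_rot: [3.139, 0.006, 3.106]
force: [0.6, 0.1, 1.1]
grip_width: 0.0709
```

Run:
```python
from h import *
print(delta([.5455,-.2497,.083],-.0375))
c=shot('wrist'); hsv=cv2.cvtColor(c['pixels'],cv2.COLOR_RGB2HSV)
m=((hsv[...,1]>70)&(hsv[...,0]>8)&(hsv[...,0]<28)&(hsv[...,2]>60)).astype(np.uint8)
p=np.array([.5455,-.2497,.006]); print(proj(c,[p-[.022,0,0],p,p+[0,.022,.036],p-[0,.022,-.036],p+[0,0,.1]]).round(1).tolist())
u,v=proj(c,[p+[0,0,.02]])[0].astype(int)
n,l,st,ce=cv2.connectedComponentsWithStats(m); i=l[v,u]; print(st[i],ce[i]); cv2.imwrite('pics/w7.png',c['pixels'][:,:,::-1])
```

```text
(array([ 0.0012, -0.0017,  0.1694]), np.float64(0.12461748130601645))
[[283.9, 167.0], [284.5, 182.4], [301.4, 187.3], [267.7, 188.5], [284.6, 200.8]]
[ 269  168   34   46 1221] [285.51105651 189.98607699]
```

Call:
{"api": "move_arm", "payload": {"commands": [[0.0005,-0.0007,0.03,0],[0.0005,-0.0007,0.07,0],[0.0005,-0.0007,0.11,0],[0.0005,-0.0007,0.14,0],[0.0005,-0.0007,0.16,0],[0.0005,-0.0007,0.169,0],[0.0005,-0.0007,0.169,0],[0.0005,-0.0007,0.169,0]]}}

```text
time_s: 14.85
ee_pos: [0.5469, -0.2485, 0.0847]
eef_rot: [3.14, 0.008, 3.107]
force: [0.2, 0.3, 0.6]
grip_width: 0.0704
```

Call:
{"api": "move_arm", "payload": {"commands": [[0,0,0,0],[0,0,0,0],[0,0,0,0],[0,0,0,0],[0,0,0,0],[0,0,0,0],[0,0,0,0]], "jaw": -1}}

```text
time_s: 15.72
ee_pos: [0.5469, -0.2485, 0.0847]
eef_rot: [3.14, 0.008, 3.107]
force: [0.3, -1.4, -0.6]
grip_width: 0.0338
```

Run:
```python
from h import *
print(ctrl.get_obs()['ee_pos'],delta([.6113,.2310,.26],-.0375))
```

```text
[ 0.54688672 -0.24851449  0.08467831] (array([-0.0493,  0.4817, -0.1742]), np.float64(0.17850781630748946))
```

Call:
{"api": "move_arm", "payload": {"commands": [[0,0,-0.03,0],[0,0,-0.07,0],[0,0,-0.11,0],[0,0,-0.15,0],[-0.003,0.03,-0.174,0],[-0.008,0.08,-0.174,0],[-0.014,0.14,-0.174,0],[-0.02,0.2,-0.174,0],[-0.026,0.26,-0.174,0],[-0.033,0.32,-0.174,0]]}}

```text
time_s: 16.98
ee_pos: [0.5894, 0.0719, 0.2595]
eef_rot: [3.14, 0.008, 3.107]
force: [0.8, -0.1, -0.5]
grip_width: 0.0338
```

Run:
```python
from h import *
print(ctrl.get_obs()['ee_pos'],delta([.6113,.2310,.26],-.0375))
```

```text
[0.58938315 0.07185468 0.25954306] (array([-1.640e-02,  1.598e-01, -1.000e-04]), np.float64(0.16612315882367243))
```

Call:
{"api": "move_arm", "payload": {"commands": [[-0.004,0.045,0,0],[-0.01,0.09,0,0],[-0.014,0.13,0,0],[-0.016,0.153,0,0],[-0.0164,0.16,0,0],[-0.0164,0.16,0,0],[-0.0164,0.16,0,0]]}}

```text
time_s: 17.85
ee_pos: [0.6114, 0.2301, 0.2601]
eef_rot: [3.14, 0.008, 3.106]
force: [-0.2, 1.4, -1.1]
grip_width: 0.0336
```

Run:
```python
from h import *
c=shot('wrist'); save(c,'pics/w8.png',(180,100,400,330),2.2)
o=ctrl.get_obs();print(o['ee_pos'],o['eef_rot'],o['grip_width'])
b=o['ee_pos']-np.array([0,0,.0787]); P=np.array([.6113,.2310,.05])
print(proj(c,[b-[.022,0,0],b,P,P-[.0255,0,0],P-[0,.0255,0],P+[0,.0255,0]]).round(1).tolist())
print(delta([.6113,.2310,.0937],-.0375))
```

```text
[0.61143055 0.23014212 0.26010985] [3.14008486 0.00832682 3.10581672] 0.03348417668646966
[[285.4, 196.6], [286.3, 221.0], [286.4, 187.6], [285.7, 168.1], [266.8, 188.3], [306.0, 186.9]]
(array([0.0015, 0.0006, 0.1664]), np.float64(0.09878175976767915))
```

View pics/w8.png

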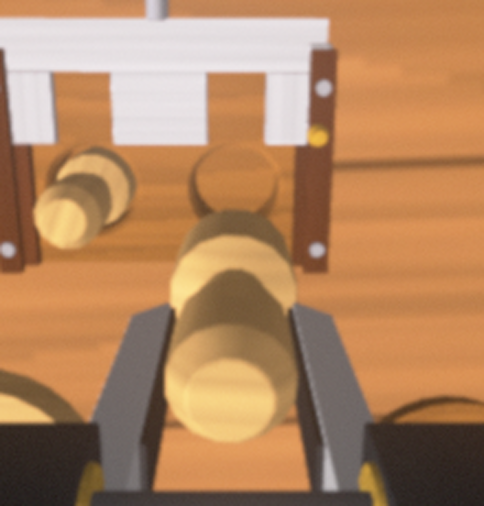

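Call:
{"api": "move_arm", "payload": {"commands": [[0.0003,0.0005,0.03,0],[0.0006,0.0005,0.07,0],[0.0009,0.0005,0.1,0],[0.0012,0.0005,0.12,0],[0.0015,0.0005,0.135,0],[0.0015,0.0005,0.148,0],[0.0015,0.0005,0.158,0],[0.0015,0.0005,0.165,0],[0.0015,0.0005,0.167,0],[0.0015,0.0005,0.167,0]]}}

```text
time_s: 19.15
ee_pos: [0.6116, 0.231, 0.0935]
eef_rot: [3.14, 0.009, 3.106]
force: [-0.0, 0.6, 0.3]
grip_width: 0.033
```

Call:
{"api": "move_arm", "payload": {"commands": [[0,0,0,0],[0,0,0,0],[0,0,0,0],[0,0,0,0],[0,0,-0.03,0],[0,0,-0.08,0],[0,0,-0.13,0],[0.01,0,-0.16,0],[0.04,-0.01,-0.18,0],[0.04,-0.01,-0.18,0]], "jaw": 0.2}}

```text
time_s: 20.4
ee_pos: [0.5691, 0.2221, 0.2755]
eef_rot: [3.139, 0.012, 3.106]
force: [0.3, -0.3, -0.0]
grip_width: 0.0563
```

Run:
```python
from h import *
c=shot('wrist'); save(c,'pics/w9.png',(150,80,430,310),2.0)
o=ctrl.get_obs();print(o['ee_pos'],o['eef_rot'],o['grip_width'])
for p in ([.6113,.231,.015],[.6085,.1475,.015]):
  p=np.array(p);print((proj(c,[p+[0,0,.1],p+[0,0,.036]])-[150,80]).round(1)*2)
print(delta([.441,.1962,.25],-.0375),delta([.441,.1962,.065],-.0375))
```

```text
[0.56953607 0.22218584 0.27400318] [3.13931141 0.01057381 3.10598861] 0.05652717626916604
[[288.8 302.2]
 [285.6 268.4]]
[[147.4 302.6]
 [165.6 268.8]]
(array([ 0.1278, -0.0306,  0.0226]), np.float64(0.10863022295298601)) (array([ 0.1297, -0.031 ,  0.2076]), np.float64(0.10863022295298601))
```

View pics/w9.png

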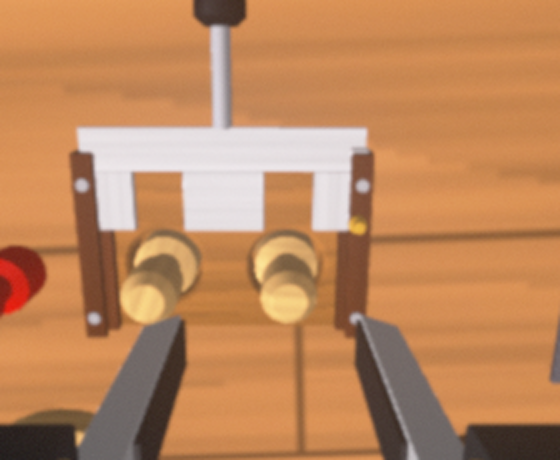

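Both finials are seated upright, with heads at crop (150,300) and (288,301), matching the predictions (147,303) and (289,302). Next: grip the knob and push it home.

Call:
{"api": "move_arm", "payload": {"commands": [[0.05,-0.012,0,0],[0.1,-0.024,0.01,0],[0.128,-0.031,0.03,0],[0.129,-0.031,0.07,0],[0.1295,-0.031,0.12,0],[0.13,-0.031,0.16,0],[0.13,-0.031,0.195,0],[0.13,-0.031,0.2075,0],[0.13,-0.031,0.2075,0]]}}

```text
time_s: 21.58
ee_pos: [0.4408, 0.1962, 0.0647]
eef_rot: [3.14, 0.009, 3.106]
force: [0.3, 0.1, -0.5]
grip_width: 0.0563
```

Call:
{"api": "move_arm", "payload": {"commands": [[0,0,0,0],[0,0,0,0],[0,0,0,0],[0,0,0,0],[0,0,0,0],[0,0,0,0]], "jaw": -1, "grip_force": 30}}

```text
time_s: 22.32
ee_pos: [0.4412, 0.197, 0.0654]
eef_rot: [3.138, 0.011, 3.106]
force: [-0.1, 6.4, 1.6]
grip_width: 0.0309
```

Call:
{"api": "move_arm", "payload": {"commands": [[-0.008,0,0,0],[-0.016,0,0,0],[-0.024,0,0,0],[-0.032,0,0,0],[-0.04,0,0,0],[-0.047,0,0,0],[-0.0505,0,0,0],[-0.0515,0,0,0],[-0.0515,0,0,0]]}}

```text
time_s: 23.45
ee_pos: [0.4913, 0.1953, 0.0655]
eef_rot: [3.139, 0.007, 3.106]
force: [-11.7, 3.5, -1.3]
grip_width: 0.0312
```

Call:
{"api": "move_arm", "payload": {"commands": [[0,0,0,0],[0,0,0,0],[0,0,0,0],[0,0,-0.05,0],[0,0,-0.1,0],[0,0,-0.16,0],[0,0,-0.21,0],[0,0,-0.235,0],[0,0,-0.235,0]], "jaw": 0.5}}

```text
time_s: 24.58
ee_pos: [0.4902, 0.1947, 0.3022]
eef_rot: [3.137, 0.01, 3.106]
force: [0.4, 0.7, -1.1]
grip_width: 0.0708
```

Run:
```python
from h import *
c=shot('wrist'); save(c,'pics/w10.png',(150,130,430,330),2.2)
o=ctrl.get_obs();print(o['time_s'],o['ee_pos'],o['grip_width'])
hsv=cv2.cvtColor(c['pixels'],cv2.COLOR_RGB2HSV);m=(hsv[...,1]<60)&(hsv[...,2]>110)
for y in (.12,.1523,.2265,.2554):
    u=int(proj(c,[(.57,y,.066)])[0][0]); ys=np.where(m[180:300,u])[0]+180
    print(u,ys[0],on(c,[(u,ys[0]-.5)],.066)[0][:2])
```

```text
24.625 [0.4898066  0.19456005 0.3003694 ] 0.07028026502397856
236 231 [0.55765495 0.12059741]
258 231 [0.5588531  0.15262224]
308 231 [0.56158333 0.22546436]
328 231 [0.56267849 0.25463154]
```

View pics/w10.png

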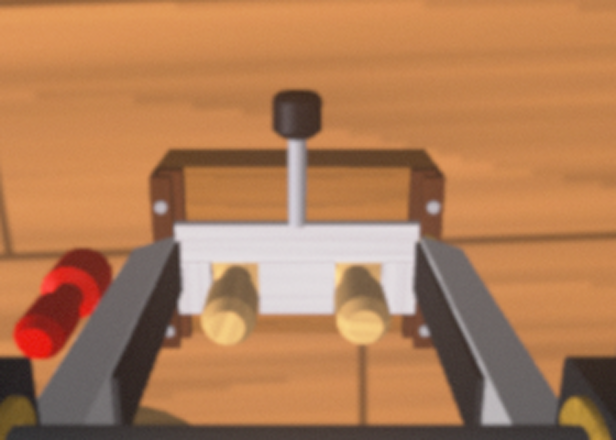

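The fork is home. Its front edge is at x = 0.5589/0.5616, against 0.5585/0.5616 before I opened it, and both necks sit between the tines. Handing in.

```bash
python3 -c "
from station import ctrl
print(ctrl.hand_in())"
```

```text
the job is handed in; nothing more can be done
None
```

The job is done and handed in at about 25 s of robot time. I pulled the knob out 50 mm to its outer stop, stood one light-wood finial upright in each pocket, and pushed the knob 50 mm back home.

**Final position:** In the last wrist picture the fork's front edge is back within 1 mm of its original home position. Both finials stand upright with their necks between the tines.

**Forces:** The wrist force never read above about 12 N, and that was at the knob's end stops.

**Other objects:** I did not touch the coloured look-alikes or anything else on the bench, and the gripper was clear of everything. I did not take a separate final picture of the objects on the board.

**Checks that disagreed:** None of the checks failed. The first rough triangulation from the fixed cameras was up to 7 mm off the wrist-camera positions, so I used the wrist values. I viewed 11 pictures, one over the budget of 10.

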